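# Take a dryness reading of the prism cabinet

### The arm

A 6-joint arm with a two-finger parallel gripper is mounted at the origin on the work surface. World frame = base frame: x ahead of the robot, y to its left, z up, the work surface at z = 0. Lengths are in m, angles in rad, forces in N, time in s.
With the tool pointing down it reaches from about 0.25 to 0.775 m from the base axis. Payload 4 kg.
Tool frame: the origin (TCP) lies at the very end of the fingers, on their centre line; the grasp point (between the pads) lies env.hold_point_z behind it (env.hold_point_z is the distance from the TCP to the grasp point, in m); z points along the fingers, y is the line along which they close (so a half turn about z gives the same grasp; the last joint's range is limited). The gripper opens to 85 mm and grips with 20 to 120 N. Pads are 22 mm wide; open, the fingers measure 114 mm over their backs; the gripper's body (76 mm by 85 mm) begins 54 mm behind the grasp point. The pads swing forward as they close: fully open they stand 13 mm farther back than shut.
Start: joints at [-1.449, 0.087, 1.371, -0, 1.684, -0.103], TCP at [0.123, -0.536, 0.231] pointing down, gripper open.
Joint ranges: [-3.1, 3.1], [-0.76, 2.03], [0.27, 2.55], [-1.08, 4.22], [0.17, 2.65], [-2.57, 2.57]. Speed limits (rad/s): [2.79, 2.79, 3.14, 3.14, 3.14, 3.14].

### API

Orientations are given as a unit quaternion [w, x, y, z].
In Python, from station import env gives the robot as it stands.
- The arm moves only by the tool send_rows, never from a script. Its arguments are lists of equal length, an entry for each row: "travel": the shift along the tool's x, y, z in m, a list of three; "rot": the turn, a rotation vector about the tool's x, y, z in rad, a list of three; "gripper": the closure, from 0 (fully open) to 1 (shut). A call has exactly 5 rows; each row is the pose to reach, as a shift and turn from the pose commanded when the call began, along the tool's axes at that moment; what a row does not reach only later rows make up. A row lasts 1/8 s, in which the tool goes at most 62.5 mm and 10.7 degrees, less where a joint would pass 70% of its speed; a pose out of reach is approached as far as the arm can. A call with a gripper value outside its range is refused whole. The fingers move at their own pace and stop on an object; "grip_force" is the grip in N (left out, the last holds). Time passes only in rows, so rows that repeat a pose let the fingers close, or fill a call up. It gives the time, the measured TCP pose, the force, the opening and the grip force at its end, in the units of the state.
- env.sense(): the state, without advancing time (a new reading comes with each control period).
- env.grab_frame(name): name is "scene" or "top" or "wrist"; returns a dict with "color" (420x560x3 uint8, blue, green, red), "depth" (420x560 float32, m along the optical axis (not along the pixel's ray), 0 where there is no reading), "fx", "fy", "cx", "cy" (pixels), "rvec" (rotation vector, rad) and "tvec" (3), from world to camera coordinates, as OpenCV has them. Camera axes: x right, y down, z forward; pixel columns grow to the right and rows downward; lengths in m; the calibration is good to about 2 mm. A picture is of the moment at which its call begins.
- env.close_job(): hands the job in; it is judged then, once.
Trained networks look in a picture, given as the dict that the camera call returned (one of the last four; its "shot" number tells which), for a name from the list of things; names that differ only in an ending like _2 or _b are one class to them, and where a whole thing is asked for, a point or a joint stands for the part that bears it (a point fixed in the world has none). Each returns a list of dicts, best first, with "conf" (0 to 1); they miss things now and then, are a little off and sometimes report something else, mostly with a low value. They report only what shows in the picture. A call takes as long as a camera call. They do not tell look-alikes from the thing itself.
- env.spot_in(picture, thing): "extent" ([left, top, right, bottom] in pixels, round what is visible of it).
- env.outline_of(picture, thing): "pixels" (420x560 bool, what is visible of it) and "extent" ([left, top, right, bottom] in pixels, round what is visible of it).
The state is a dict: "time": time; "joints": joint angles; "qvel": joint speeds; "tau": joint torques, N m; "eef_pos": TCP position; "tcp_rot": TCP orientation; "contact_force": force on the tool from outside, world axes, zero at the start; "torque": the same for the moment, N m; "gripper_width": finger opening in m; "grip_force": force on a finger pad.
Only numpy, scipy, OpenCV 4.12 (cv2) and the standard library are available. Lean on these libraries where they do the work, as an engineer would, in place of code of your own. Each camera call takes 0.05 s, during which the arm holds its last target. There are 200 camera calls.

### The job

Check how dry the prism cabinet is: take the gauge rod by its black handle from its rest and ease its steel shaft into the brass guide tube on the cabinet's side until the collar stops against the tube's mouth. The tube is sprung, so touch it gently, never driving it in by more than a few millimetres; leave the rod seated for about a second, then draw it right out and present it for reading: rod level, blue indicator strip facing up, tip three or four centimetres above the middle of the white palette. Finish while still holding the rod there, clear of everything, and leave the cabinet door and all the other things on the bench as they are.

Things in the scene. Friction and masses are not known exactly. Their poses are not given: they have to be found in the camera images.
- gauge: Gauge rod, 120 g, lying level in its rest, axis 75 mm above the bench. Origin on its axis at the place to grip (balance point within 15 mm); x towards the tip, z up when the blue strip on the tip faces up. Black handle x -64 to 52 mm, 16 mm wide (y), 20 mm high (z); brass collar, diameter 30 mm, x 52 to 60 mm; steel shaft, diameter 10 mm, x 60 to 140 mm.
- gauge_collar (a point): Centre of the collar's front face (gauge x = 60 mm), which stops against the tube's mouth. Axes as the gauge.
- gauge_tip (a point): End of the steel shaft (gauge x = 140 mm). Axes as the gauge.
- rest: Fixed wooden base 200 x 60 x 10 mm with two brass forks that carry the gauge; origin on the bench under the gauge's origin, x towards the tip. Forks 10 mm thick, tops 83 mm above the bench: at x = 95 mm (20 mm wide, under the shaft) and x = -56 mm (36 mm wide, under the handle's rear). Between them the handle is free. Lift straight up 25 mm to clear them.
- cabinet: Fixed wooden cabinet with glass top, 200 (x) x 220 (y) x 178 mm high; origin under its centre on the bench. Sliding glass door on its -x side; the guide tube sticks out of its -y side. Two prism blocks stand inside on its floor, well below the tube.
- tube_mouth (a point): Centre of the guide tube's mouth, 110 mm above the bench; moves with the tube. Axes as the cabinet: +y runs along the tube into the cabinet (level), z up. Brass tube, outside diameter 34 mm, bore 16 mm, 55 mm long, open through, 45 mm of it standing out of the cabinet; the shaft passes 25 mm beyond it into empty space.
- guide_tube (a joint): How far the sprung guide tube is pushed into the cabinet, in m: 0 at rest, hard stop at 0.014. It starts to yield at about 5 N of push and takes 0.6 N more per mm.
- door (a joint): Opening of the sliding glass door, in m: 0 is shut. Leave it shut.
- palette: White porcelain spotting palette with six shallow wells, 90 mm (x) x 120 mm (y) x 14 mm thick, loose, 0.4 kg, flat on the bench; origin at the centre of its underside.
- prism_a: Green glass prism block inside the cabinet, 30 x 70 x 45 mm; origin at its underside.
- prism_b: Green glass prism block inside the cabinet, 30 x 70 x 45 mm; origin at its underside.
- reflector: Copper lamp reflector, a bowl of 144 mm diameter and 55 mm height; origin at its underside. Bystander.
- mallet: Wooden mallet lying on the bench, 256 mm long along x with its head (52 mm diameter, 100 mm long) at x = 100 mm; origin on the bench. Bystander.
- cleaner: Amber bottle, 60 mm diameter, 130 mm high; origin at its underside. Bystander.
- lens_weight: Brass weight with a knob, 44 mm diameter, 60 mm high; origin at its underside. Bystander.
Things that resemble listed ones, but are neither listed nor needed, are in the scene too. Leave any brown or green look-alike of the gauge alone.

How it is judged:
By the outcome, as a careful person would: the job done as asked, in the order asked, and still so for the second after the job is handed in, while the arm keeps its last pose, push and grip.
It also fails if it takes over 54 s, if anything falls off the work surface, if the arm or the gripper's body presses on something with over 40 N, if the wrist force passes 120 N, or if a joint passes its speed limit or range.

## Working session

There is one attempt and no reset: what is moved stays moved. The work goes in short steps, Python scripts to look and compute and a tool call to move; the robot and the scene stay as the last step left them, time stands still between calls to the robot, and variables do not carry over. Pictures are saved under pics/ and viewed, at most 10 in all, crops included, and the job is handed in when it is done.

Besides the shell and the picture viewer there is one more tool, called after "Emit:" by a JSON object that holds its "op" and its "data", one argument or row to a line. send_rows: Moves the arm, as the interface text tells. Its arguments: {"type":"object","properties":{"travel":{"type":"array","items":{"type":"array","items":{"type":"number"}}},"rot":{"type":"array","items":{"type":"array","items":{"type":"number"}}},"gripper":{"type":"array","items":{"type":"number"}},"grip_force":{"type":"number"}},"required":["travel","rot","gripper"]}

```bash
mkdir -p pics; ls; cat > h.py <<'E'
import numpy as np, cv2
from scipy.spatial.transform import Rotation as R
from station import env
def cloud(p):
    d=p["depth"]; v,u=np.mgrid[:d.shape[0],:d.shape[1]]
    c=np.stack([(u-p["cx"])/p["fx"]*d,(v-p["cy"])/p["fy"]*d,d],-1)
    M=cv2.Rodrigues(np.array(p["rvec"],float))[0]
    return (c-np.array(p["tvec"]).ravel())@M   # world
def proj(p,X):
    return cv2.projectPoints(np.array(X,float).reshape(-1,1,3),np.array(p["rvec"],float),np.array(p["tvec"],float),np.array([[p["fx"],0,p["cx"]],[0,p["fy"],p["cy"]],[0,0,1.]]),None)[0].reshape(-1,2)
E
python3 - <<'E'
from h import *
print(env.hold_point_z); s=env.sense(); print({k:np.round(v,3).tolist() for k,v in s.items()})
a=env.grab_frame("top"); b=env.grab_frame("scene")
cv2.imwrite("pics/top.png",a["color"]); cv2.imwrite("pics/scene.png",b["color"])
for n,p in(("top",a),("scene",b)):
  W=cloud(p)
  for t in ["gauge","rest","cabinet","tube_mouth","palette","mallet","reflector","cleaner","lens_weight"]:
    for r in env.outline_of(p,t)[:4]:
      m=r["pixels"]&(p["depth"]>0); q=W[m]
      print(n,t,round(r["conf"],2),np.round(r["extent"]).tolist(),np.round(np.median(q,0),3) if len(q) else None, p["color"][m].mean(0).round() if len(q) else "")
E
```

```text
pics
0.0187
{'time': 0.0, 'joints': [-1.449, 0.088, 1.372, -0.0, 1.684, -0.103], 'qvel': [-0.001, 0.001, -0.001, 0.002, -0.0, 0.0], 'tau': [-0.001, -35.187, -31.327, -0.0, 0.011, 0.0], 'eef_pos': [0.123, -0.536, 0.23], 'tcp_rot': [-0.001, 0.994, 0.112, -0.0], 'contact_force': [-0.276, 0.616, 0.354], 'torque': [0.093, 0.016, -0.043], 'grip_force': 0.0, 'gripper_width': 0.086}
top gauge 0.85 [320.0, 216.0, 334.0, 259.0] [ 0.428 -0.074  0.022] [ 34. 103. 136.]
top gauge 0.83 [358.0, 277.0, 414.0, 308.0] [ 0.249 -0.26   0.02 ] [ 64. 132.  70.]
top gauge 0.79 [210.0, 221.0, 270.0, 229.0] [0.448 0.221 0.082] [62. 83. 83.]
top gauge 0.59 [185.0, 286.0, 250.0, 302.0] [0.248 0.243 0.021] [ 68. 136.  70.]
top rest 0.67 [203.0, 217.0, 262.0, 240.0] [0.438 0.236 0.01 ] [32. 52. 78.]
top cabinet 0.87 [370.0, 156.0, 464.0, 234.0] [ 0.535 -0.326  0.174] [ 98. 115. 121.]
top tube_mouth 0.75 [369.0, 192.0, 383.0, 202.0] [ 0.54  -0.208  0.122] [ 54. 132. 154.]
top mallet 0.82 [157.0, 138.0, 239.0, 169.0] [0.699 0.425 0.038] [ 76. 120. 151.]
top mallet 0.69 [206.0, 219.0, 272.0, 233.0] [0.449 0.212 0.0
[... 607 characters left out ...]
scene cabinet 0.94 [21.0, 172.0, 155.0, 275.0] [ 0.634 -0.327  0.148] [127. 151. 158.]
scene tube_mouth 0.6 [138.0, 208.0, 158.0, 220.0] [ 0.556 -0.207  0.118] [ 96. 177. 205.]
scene tube_mouth 0.59 [267.0, 189.0, 332.0, 205.0] [0.456 0.215 0.079] [ 83.  99. 104.]
scene mallet 0.82 [316.0, 250.0, 427.0, 294.0] [0.713 0.423 0.035] [107. 153. 193.]
scene reflector 0.96 [248.0, 268.0, 315.0, 315.0] [0.744 0.129 0.027] [ 97. 134. 195.]
scene cleaner 0.8 [184.0, 264.0, 213.0, 318.0] [ 0.786 -0.06   0.074] [122. 149. 175.]
scene lens_weight 0.65 [264.0, 193.0, 337.0, 206.0] [0.456 0.219 0.079] [ 83.  98. 102.]
scene lens_weight 0.51 [379.0, 222.0, 401.0, 243.0] [0.566 0.438 0.033] [ 81. 147. 171.]
```

```bash
python3 - <<'E'
import cv2
a=cv2.imread("pics/top.png"); b=cv2.imread("pics/scene.png")
cv2.imwrite("pics/top_c.png",cv2.resize(a[110:320,140:480],(800,494),interpolation=cv2.INTER_CUBIC))
cv2.imwrite("pics/g.png",cv2.resize(a[200:260,190:290],(800,480),interpolation=cv2.INTER_CUBIC))
E
```

```text
(no output)
```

View pics/top_c.png

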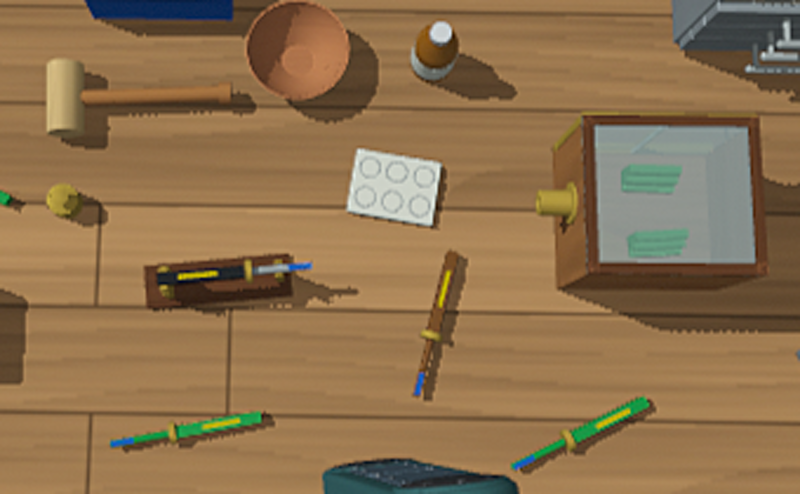

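View pics/g.png

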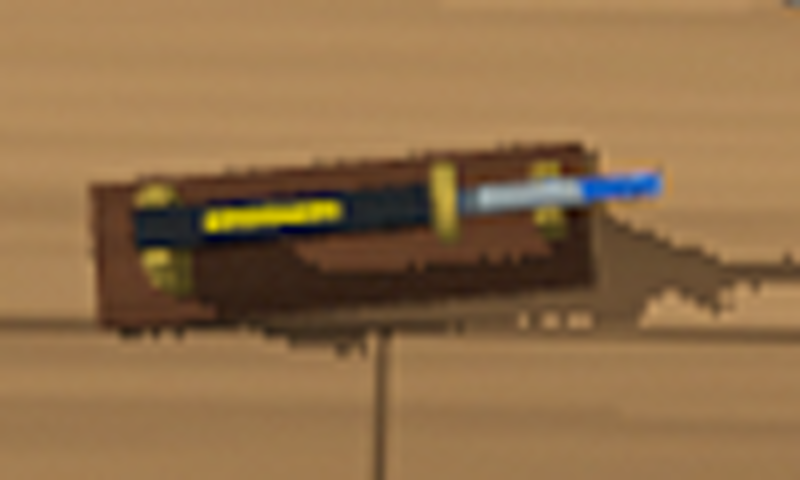

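View pics/scene.png

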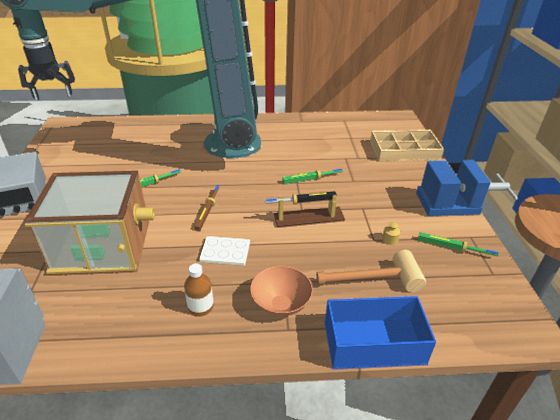

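The black-handled rod lies in the rest at top pixels (207–272, 221–232). The look-alikes are brown at (327, 238) and green at (386, 292), (218, 294) and the left edge. Only the rod at (240, 226) has a black handle and lies in the rest, and the enlarged crop confirms it. The tube is at (376, 197) and the palette at (308, 189).

Next I'll measure them.

```bash
cat >> h.py <<'E'
def gauge_fit(p,c=(0.445,0.225),zr=(0.068,0.1),r=0.13):
    W=cloud(p);b=p["color"].astype(int)
    m=(p["depth"]>0)&(W[...,2]>zr[0])&(W[...,2]<zr[1])&(np.hypot(W[...,0]-c[0],W[...,1]-c[1])<r)
    return m,W
def axis_of(q):
    (vx,vy,x,y)=cv2.fitLine(q[:,:2].astype(np.float32),cv2.DIST_HUBER,0,.001,.001).ravel()
    return np.array([vx,vy])*(-1 if vy>0 else 1),np.array([x,y])
E
python3 - <<'E'
from h import *
w=env.grab_frame("wrist"); M=cv2.Rodrigues(np.array(w["rvec"],float))[0]; C=-M.T@np.array(w["tvec"]).ravel()
s=env.sense(); q=s["tcp_rot"]; T=R.from_quat([q[1],q[2],q[3],q[0]])
print("cam in tool",T.inv().apply(C-s["eef_pos"]).round(3),"R",(T.as_matrix().T@M.T).round(2).tolist(), w["fx"])
for n in("top","scene"):
  p=env.grab_frame(n); m,W=gauge_fit(p); q=W[m]; d,c=axis_of(q); t=(q[:,:2]-c)@d
  print(n,m.sum(),"dir",d.round(3),"ends",(c+d*t.min()).round(3),(c+d*t.max()).round(3),np.median(q[:,2]))
  b=p["color"].astype(int)
  # palette: white, low
  m=(b.min(-1)>150)&(W[...,2]<.03)&(W[...,2]>.005)&(np.abs(W[...,0]-.53)<.12)&(np.abs(W[...,1]+.03)<.12)
  r=cv2.minAreaRect(W[m][:,:2].astype(np.float32)); print("palette",m.sum(),r,np.median(W[m][:,2]))
  m=(W[...,2]>.16)&(W[...,2]<.2)&(W[...,1]<-.17)&(W[...,1]>-.5)&(np.abs(W[...,0]-.53)<.2)
  print("cab",m.sum(),cv2.minAreaRect(W[m][:,:2].astype(np.float32)))
  m=(W[...,2]>.085)&(W[...,2]<.135)&(W[...,1]>-.245)&(W[...,1]<-.15)&(np.abs(W[...,0]-.54)<.05)&(b[...,2]-b[...,0]>50)
  q=W[m]; print("tube",m.sum(),q.min(0).round(3),q.max(0).round(3),np.median(q,0).round(3))
E
```

```text
cam in tool [ 0.067 -0.    -0.143] R [[-0.0, -0.96, -0.26], [1.0, -0.0, -0.0], [0.0, -0.26, 0.96]] 292.897227224201
top 356 dir [ 0.111 -0.994] ends [0.438 0.301] [0.461 0.102] 0.0822210514651146
palette 955 ((0.5825750827789307, -0.011029176414012909), (0.11752934753894806, 0.0920756459236145), 81.13939666748047) 0.013073371990138553
cab 5303 ((0.5454772710800171, -0.3448708653450012), (0.20570090413093567, 0.22326043248176575), 0.4237857758998871)
tube 279 [ 0.49  -0.237  0.085] [ 0.59  -0.188  0.135] [ 0.539 -0.223  0.122]
scene 481 dir [ 0.074 -0.997] ends [0.45  0.304] [0.465 0.102] 0.07941824412359845
palette 1127 ((0.5846700072288513, -0.010473832488059998), (0.11989836394786835, 0.09428278356790543), 80.76158905029297) 0.013092146471289258
cab 5030 ((0.5470817685127258, -0.3434309959411621), (0.21121403574943542, 0.2225896716117859), 0.6556771993637085)
tube 398 [ 0.49  -0.235  0.085] [ 0.59  -0.188  0.135] [ 0.557 -0.221  0.118]
```

```bash
cat >> h.py <<'E'
def go(pos,yaw,pitch=0):
    """tool down, tool x at world yaw; prints travel, rotvec for send_rows"""
    s=env.sense(); q=s["tcp_rot"]; T=R.from_quat([q[1],q[2],q[3],q[0]])
    G=R.from_euler("z",yaw)*R.from_euler("x",np.pi)
    print("at",np.round(s["eef_pos"],4),"F",np.round(s["contact_force"],1),"travel",T.inv().apply(np.array(pos)-s["eef_pos"]).round(4).tolist(),"rot",(T.inv()*G).as_rotvec().round(4).tolist())
E
python3 -c "
from h import *
go([.53,-.08,.30],1.57)"
```

```text
at [ 0.1226 -0.5362  0.2313] F [-0.5 -0.1 -0.5] travel [0.4988, -0.3539, -0.0687] rot [0.0001, 0.0001, -1.3452]
```

Emit:
{"op": "send_rows", "data": {
  "travel": [
    [0.04, -0.03, -0.035],
    [0.09, -0.065, -0.07],
    [0.14, -0.1, -0.07],
    [0.19, -0.135, -0.07],
    [0.24, -0.17, -0.07]
  ],
  "rot": [
    [0, 0, -0.13],
    [0, 0, -0.26],
    [0, 0, -0.4],
    [0, 0, -0.53],
    [0, 0, -0.67]
  ],
  "gripper": [0, 0, 0, 0, 0]
}}

```text
time: 1.78
eef_pos: [0.318, -0.3173, 0.3018]
tcp_rot: [0.001, 0.901, 0.434, 0.0]
contact_force: [0.6, -0.1, 0.3]
gripper_width: 0.0854
grip_force: 0.0
```

```bash
python3 -c "
from h import *
go([.53,-.08,.30],1.57)"
```

```text
at [ 0.318  -0.3173  0.3018] F [ 0.6 -0.1  0.3] travel [0.3177, 0.0182, 0.0017] rot [0.0014, 0.0007, -0.6712]
```

Emit:
{"op": "send_rows", "data": {
  "travel": [
    [0.06, 0.003, 0],
    [0.12, 0.006, 0],
    [0.18, 0.01, 0],
    [0.24, 0.014, 0.001],
    [0.3, 0.018, 0.001]
  ],
  "rot": [
    [0, 0, -0.13],
    [0, 0, -0.27],
    [0, 0, -0.4],
    [0, 0, -0.54],
    [0.001, 0, -0.67]
  ],
  "gripper": [0, 0, 0, 0, 0]
}}

```text
time: 2.4
eef_pos: [0.5198, -0.0944, 0.3005]
tcp_rot: [0.0, 0.708, 0.707, -0.0]
contact_force: [0.8, -1.2, 1.0]
gripper_width: 0.085
grip_force: 0.0
```

```bash
python3 - <<'E'
from h import *
w=env.grab_frame("wrist"); cv2.imwrite("pics/w1.png",w["color"]); np.savez("w1.npz",**w)
go([.448,.238+.02,.22],1.66)
W=cloud(w); b=w["color"].astype(int)
for t in("tube_mouth","palette"):
  for r in env.outline_of(w,t)[:2]:
    q=W[r["pixels"]&(w["depth"]>0)]; print(t,r["conf"],r["extent"],q.min(0).round(3),np.median(q,0).round(3),q.max(0).round(3))
E
```

```text
at [ 0.5236 -0.0884  0.2992] F [ 2.6  1.9 -0.7] travel [0.3466, -0.0725, 0.0812] rot [0.0024, -0.0062, -0.0798]
tube_mouth 0.58 [287.1, 256.7, 317.0, 302.0] [ 0.527 -0.235 -0.   ] [ 0.543 -0.203  0.123] [ 0.561 -0.189  0.128]
palette 0.82 [291.8, 66.9, 368.4, 167.3] [ 0.529 -0.076 -0.002] [ 0.582 -0.008  0.014] [0.638 0.053 0.017]
```

View pics/w1.png

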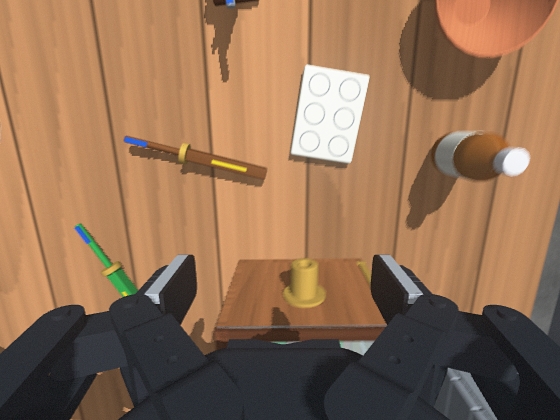

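```bash
python3 - <<'E'
from h import *
from scipy.optimize import least_squares
w=dict(np.load("w1.npz")); W=cloud(w); b=w["color"].astype(int)
v,u=np.mgrid[:420,:560]
reg=(u>270)&(u<335)&(v>250)&(v<312)
brass=reg&(b[...,2]-b[...,0]>70)&(W[...,2]>.095)&(W[...,2]<.135)
q=W[brass]; 
for y0 in np.arange(-.24,-.185,.005):
  s=q[(q[:,1]>=y0)&(q[:,1]<y0+.005)]
  if len(s): print(round(y0,3),len(s),s[:,0].min().round(4),s[:,0].max().round(4),s[:,2].max().round(4))
# cylinder fit on side r=17mm, level axis
s=q[(q[:,1]>-.222)&(q[:,1]<-.19)&(q[:,2]>.1)]
f=lambda p:np.hypot((s[:,0]-p[0]-p[1]*(s[:,1]+.2))/np.hypot(1,p[1]),s[:,2]-p[2])-.017
r=least_squares(f,[.542,0,.11],loss="soft_l1",f_scale=.001); print("cyl",len(s),r.x.round(4),np.abs(f(r.x)).mean(), "mouth y",np.percentile(s[:,1],[90,98,100]))
# cabinet front face & edges
m=(W[...,2]>.06)&(W[...,2]<.17)&(W[...,1]<-.225)&(W[...,1]>-.26)&(np.abs(W[...,0]-.545)<.09)&~brass&(v<327)
c=W[m];c=c[np.abs(c[:,0]-.543)>.03]; k=np.polyfit(c[:,0],c[:,1],1); k=np.polyfit(*c[np.abs(c[:,1]-np.polyval(k,c[:,0]))<.003][:,:2].T,1);print("face dy/dx",k,np.polyval(k,.545))
bk=(b.min(-1)>150)&(np.abs(W[...,2]-.014)<.008)&(u>280)&(u<380)&(v<180)
print("palette",cv2.minAreaRect(W[bk][:,:2].astype(np.float32)))
E
```

```text
-0.24 53 0.5027 0.5822 0.1344
-0.235 626 0.5026 0.5859 0.1349
-0.23 277 0.5173 0.5697 0.1349
-0.225 87 0.5275 0.5604 0.1281
-0.22 87 0.5297 0.5603 0.1282
-0.215 90 0.5297 0.5599 0.1278
-0.21 87 0.5309 0.5597 0.1279
-0.205 91 0.5308 0.5595 0.1281
-0.2 107 0.5308 0.5594 0.1275
-0.195 158 0.5273 0.5592 0.1279
-0.19 164 0.5274 0.5598 0.1265
cyl 650 [ 0.5437 -0.0045  0.1099] 0.0013856963348815423 mouth y [-0.19146415 -0.19030058 -0.19001403]
face dy/dx [ 0.00464077 -0.23689668] -0.23436746622087246
palette ((0.5829927325248718, -0.010315172374248505), (0.11811788380146027, 0.0896209105849266), 80.73980712890625)
```

Emit:
{"op": "send_rows", "data": {
  "travel": [
    [0.06, -0.014, 0],
    [0.12, -0.028, 0.02],
    [0.18, -0.042, 0.04],
    [0.24, -0.056, 0.06],
    [0.3, -0.07, 0.07]
  ],
  "rot": [
    [0, 0, -0.02],
    [0, 0, -0.04],
    [0, 0, -0.06],
    [0, 0, -0.07],
    [0, 0, -0.08]
  ],
  "gripper": [0, 0, 0, 0, 0]
}}

```text
time: 3.18
eef_pos: [0.451, 0.1979, 0.2308]
tcp_rot: [-0.0, 0.682, 0.732, -0.001]
contact_force: [1.2, -0.4, -0.9]
gripper_width: 0.0857
grip_force: 0.0
```

```bash
python3 - <<'E'
from h import *
w=env.grab_frame("wrist"); cv2.imwrite("pics/w2.png",w["color"]); np.savez("w2.npz",**w)
m,W=gauge_fit(w); q=W[m]; d,c=axis_of(q); t=(q[:,:2]-c)@d
print(m.sum(),"dir",d.round(4),"ends",(c+d*t.min()).round(4),(c+d*t.max()).round(4),np.median(q[:,2]))
go([.448,.238,.22],1.66)
E
```

```text
3105 dir [ 0.1043 -0.9945] ends [0.4406 0.3035] [0.4618 0.1011] 0.08448419994967368
at [0.4479 0.2052 0.2294] F [-2.3  3.6 -1.4] travel [0.0326, 0.0028, 0.0096] rot [-0.0055, -0.0066, -0.0092]
```

View pics/w2.png

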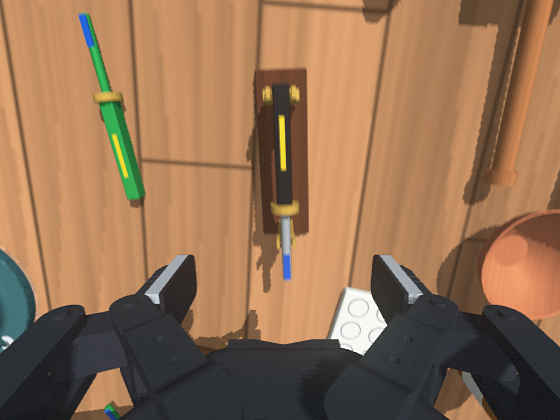

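```bash
python3 -c "
from h import *
go([.4473,.240,.10],1.6753)"
```

```text
at [0.4479 0.2052 0.2294] F [-2.3  3.6 -1.4] travel [0.0339, 0.0029, 0.1296] rot [-0.0054, -0.0066, -0.0245]
```

Emit:
{"op": "send_rows", "data": {
  "travel": [
    [0.034, 0.003, 0.01],
    [0.034, 0.003, 0.06],
    [0.034, 0.003, 0.1],
    [0.034, 0.003, 0.11],
    [0.034, 0.003, 0.11]
  ],
  "rot": [
    [0, 0, -0.02],
    [0, 0, -0.02],
    [0, 0, -0.02],
    [0, 0, -0.02],
    [0, 0, -0.02]
  ],
  "gripper": [0, 0, 0, 0, 0]
}}

```text
time: 3.85
eef_pos: [0.4527, 0.2312, 0.1222]
tcp_rot: [-0.0, 0.674, 0.739, -0.0]
contact_force: [-0.3, 0.3, 0.3]
gripper_width: 0.0857
grip_force: 0.0
```

```bash
python3 -c "
from h import *
go([.4473,.240,.056],1.6753)"
```

```text
at [0.4527 0.2312 0.1222] F [-0.3  0.3  0.3] travel [0.0092, -0.0045, 0.0662] rot [-0.0007, -0.0002, -0.0121]
```

Emit:
{"op": "send_rows", "data": {
  "travel": [
    [0.009, -0.0045, 0],
    [0.009, -0.0045, 0.02],
    [0.009, -0.0045, 0.045],
    [0.009, -0.0045, 0.066],
    [0.009, -0.0045, 0.066]
  ],
  "rot": [
    [0, 0, -0.012],
    [0, 0, -0.012],
    [0, 0, -0.012],
    [0, 0, -0.012],
    [0, 0, -0.012]
  ],
  "gripper": [0, 0, 0, 0, 0]
}}

```text
time: 4.47
eef_pos: [0.4464, 0.2409, 0.0556]
tcp_rot: [-0.001, 0.668, 0.744, -0.001]
contact_force: [0.6, 0.2, 0.0]
gripper_width: 0.0856
grip_force: 0.0
```

Emit:
{"op": "send_rows", "data": {
  "travel": [
    [0, 0, 0],
    [0, 0, 0],
    [0, 0, 0],
    [0, 0, 0],
    [0, 0, 0]
  ],
  "rot": [
    [0, 0, 0],
    [0, 0, 0],
    [0, 0, 0],
    [0, 0, 0],
    [0, 0, 0]
  ],
  "gripper": [0.4, 0.6, 0.75, 1, 1],
  "grip_force": 60
}}

```text
time: 5.1
eef_pos: [0.4472, 0.2408, 0.0563]
tcp_rot: [-0.0, 0.669, 0.744, 0.0]
contact_force: [-1.7, 1.1, 3.5]
gripper_width: 0.0149
grip_force: 58.8
```

```bash
python3 -c "
from h import *
go([.4473,.240,.056],1.6753); print(env.sense()['gripper_width'],env.sense()['grip_force'])"
```

```text
at [0.4472 0.2408 0.0563] F [-1.7  1.1  3.5] travel [-0.0008, -0.0, 0.0003] rot [0.0, -0.0006, 0.0015]
0.014949963171513394 58.75186800956726
```

Gripped (15 mm wide, 59 N). Next I lift straight up.

Emit:
{"op": "send_rows", "data": {
  "travel": [
    [0, 0, -0.005],
    [0, 0, -0.02],
    [0, 0, -0.045],
    [0, 0, -0.07],
    [0, 0, -0.07]
  ],
  "rot": [
    [0, 0, 0],
    [0, 0, 0],
    [0, 0, 0],
    [0, 0, 0],
    [0, 0, 0]
  ],
  "gripper": [1, 1, 1, 1, 1]
}}

```text
time: 5.72
eef_pos: [0.4487, 0.2414, 0.1288]
tcp_rot: [0.001, 0.669, 0.744, 0.003]
contact_force: [0.2, 1.1, -1.5]
gripper_width: 0.0154
grip_force: 58.5
```

```bash
cat >> h.py <<'E'
def rod(n="wrist",save=None):
    """rod in hand: handle+collar axis from the view, relative to the tool"""
    w=env.grab_frame(n); s=env.sense(); q=s["tcp_rot"]; T=R.from_quat([q[1],q[2],q[3],q[0]])
    if save: cv2.imwrite(save,w["color"])
    L=T.inv().apply((cloud(w)-s["eef_pos"]).reshape(-1,3)).reshape(420,560,3)  # tool frame
    return w,L,T,s
E
python3 - <<'E'
from h import *
for n in("wrist","top","scene"):
  w,L,T,s=rod(n,"pics/%s3.png"%n)
  m=(w["depth"]>0)&(np.abs(L[...,1])<.02)&(L[...,2]>-.036)&(L[...,2]<.01)
  for lo,hi,nm in((-.145,-.062,"shaft"),(-.06,-.052,"collar"),(-.05,-.015,"hfront"),(.015,.064,"hrear")):
    q=L[m&(L[...,0]>lo)&(L[...,0]<hi)]
    if len(q)>5: print(n,nm,len(q),"x",q[:,0].min().round(4),q[:,0].max().round(4),"y",q[:,1].min().round(4),q[:,1].max().round(4),"ymed",np.median(q[:,1]).round(4),"ztop",np.percentile(q[:,2],[3,10]).round(4))
go([0,0,0],0); print(env.sense()['gripper_width'])
E
```

```text
wrist hfront 781 x -0.028 -0.015 y -0.0074 0.0083 ymed 0.0004 ztop [-0.0315 -0.0311]
wrist hrear 4661 x 0.015 0.0635 y -0.0074 0.0087 ymed 0.0006 ztop [-0.0318 -0.0314]
top shaft 89 x -0.1393 -0.0625 y -0.0053 0.0045 ymed -0.001 ztop [-0.0296 -0.0277]
top collar 8 x -0.0598 -0.0551 y -0.0072 0.011 ymed 0.0056 ztop [-0.0353 -0.0344]
top hfront 19 x -0.0365 -0.0235 y -0.0085 0.0073 ymed -0.0054 ztop [-0.0332 -0.0321]
top hrear 10 x 0.0444 0.0604 y -0.0085 -0.0059 ymed -0.0078 ztop [-0.0307 -0.0294]
scene shaft 108 x -0.1391 -0.0624 y -0.0027 0.0108 ymed 0.0044 ztop [-0.0249 -0.0245]
scene collar 31 x -0.0598 -0.0523 y -0.0047 0.0186 ymed 0.0119 ztop [-0.034  -0.0337]
scene hfront 114 x -0.0493 -0.0151 y -0.0062 0.0148 ymed 0.0077 ztop [-0.0307 -0.0295]
scene hrear 134 x 0.016 0.0626 y -0.007 0.0139 ymed 0.0083 ztop [-0.0303 -0.0294]
at [0.4463 0.2404 0.1246] F [-0.4  0.3 -1.9] travel [-0.1918, -0.4689, 0.1259] rot [-0.0018, 0.0023, 1.6768]
0.014945318268715285
```

```bash
python3 -c "
from h import *
go([.5424,.0,.0905],1.5754)"
```

```text
at [0.4463 0.2404 0.1246] F [-0.4  0.3 -1.9] travel [-0.2492, 0.0702, 0.034] rot [-0.0026, 0.0003, 0.1014]
```

Emit:
{"op": "send_rows", "data": {
  "travel": [
    [-0.04, 0.01, 0],
    [-0.1, 0.03, 0],
    [-0.16, 0.05, 0],
    [-0.22, 0.065, 0.01],
    [-0.249, 0.07, 0.025]
  ],
  "rot": [
    [0, 0, 0.02],
    [0, 0, 0.05],
    [0, 0, 0.08],
    [0, 0, 0.1],
    [0, 0, 0.1]
  ],
  "gripper": [1, 1, 1, 1, 1]
}}

```text
time: 6.5
eef_pos: [0.5432, -0.0026, 0.0991]
tcp_rot: [-0.001, 0.706, 0.708, -0.001]
contact_force: [0.5, 1.6, -1.6]
gripper_width: 0.0153
grip_force: 58.6
```

Emit:
{"op": "send_rows", "data": {
  "travel": [
    [0, 0, 0.004],
    [0, 0, 0.008],
    [0, 0, 0.01],
    [0, 0, 0.01],
    [0, 0, 0.01]
  ],
  "rot": [
    [0, 0, 0],
    [0, 0, 0],
    [0, 0, 0],
    [0, 0, 0],
    [0, 0, 0]
  ],
  "gripper": [1, 1, 1, 1, 1]
}}

```text
time: 7.12
eef_pos: [0.5431, 0.0011, 0.091]
tcp_rot: [-0.0, 0.705, 0.71, 0.0]
contact_force: [0.7, -0.3, -1.9]
gripper_width: 0.0151
grip_force: 58.6
```

```bash
python3 - <<'E'
from h import *
go([.5424,-.0085,.0905],1.5754)
for n in("top","scene"):
  w,L,T,s=rod(n); W=cloud(w); b=w["color"].astype(int); ok=w["depth"]>0
  for nm,m in(("shaft",(W[...,1]>-.138)&(W[...,1]<-.07)&(np.abs(W[...,0]-.543)<.02)&(np.abs(W[...,2]-.112)<.02)),
              ("tube",(W[...,1]>-.222)&(W[...,1]<-.185)&(np.abs(W[...,0]-.543)<.03)&(np.abs(W[...,2]-.112)<.025))):
    q=W[m&ok]; print(n,nm,len(q),"x",np.percentile(q[:,0],[2,50,98]).round(4),"y",q[:,1].min().round(4),q[:,1].max().round(4),"z",np.percentile(q[:,2],[50,90,98]).round(4))
    if nm=="shaft": print(np.polyfit(q[:,1],q[:,0],1).round(4),np.polyfit(q[:,1],q[:,2],1).round(4))
  c=b[150:260] if 0 else w["color"]
  px=proj(w,[.543,-.15,.11])[0].astype(int); k=w["color"][px[1]-45:px[1]+45,px[0]-60:px[0]+60]
  cv2.imwrite(f"pics/al_{n}.png",cv2.resize(k,None,fx=5,fy=5,interpolation=cv2.INTER_CUBIC))
a=cv2.imread("pics/al_top.png");b=cv2.imread("pics/al_scene.png");cv2.imwrite("pics/al.png",cv2.resize(np.vstack([a,b]),(400,600)))
E
```

```text
at [0.5431 0.0011 0.091 ] F [ 0.7 -0.3 -1.9] travel [-0.0096, -0.0007, 0.0005] rot [0.0, -0.0002, 0.0025]
top shaft 39 x [0.538  0.5407 0.5451] y -0.1369 -0.0999 z [0.1141 0.1187 0.1199]
[-0.026   0.5381] [0.077  0.1232]
top tube 135 x [0.5266 0.5403 0.5579] y -0.222 -0.189 z [0.1226 0.1279 0.1302]
scene shaft 108 x [0.5407 0.5474 0.5513] y -0.1376 -0.0707 z [0.1113 0.1145 0.1153]
[-0.0148  0.5456] [-0.0205  0.1089]
scene tube 205 x [0.5335 0.5557 0.563 ] y -0.2215 -0.1881 z [0.1177 0.1252 0.1275]
```

View pics/al.png

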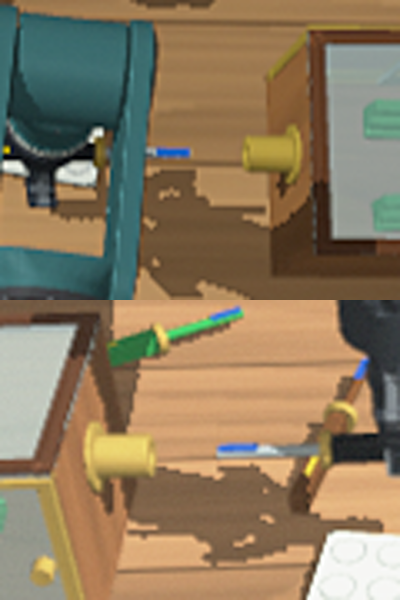

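```bash
python3 - <<'E'
from h import *
for n in("scene","top"):
  w=env.grab_frame(n);W=cloud(w);b=w["color"].astype(int); ok=w["depth"]>0
  for nm,y0,y1,r,x0,z in(("shaft",-.136,-.075,.012,.5436,.1097),("tube",-.22,-.192,.024,.5437,.110)):
    m=ok&(W[...,1]>y0)&(W[...,1]<y1)&(np.abs(W[...,0]-.545)<r*1.3)&(np.abs(W[...,2]-z)<r)
    v,u=np.nonzero(m)
    cols=[c for c in np.unique(u) if (u==c).sum()>=2]
    for c in cols[::max(1,len(cols)//6)]:
      vv=v[u==c]; P=proj(w,[[x0-.0046*(y+.189)*(nm=="tube"),y,z] for y in np.linspace(-.25,-.05,200)]); e=np.interp(c,*(P[np.argsort(P[:,0])].T))
      print(n,nm,c,"rows",vv.min(),vv.max(),"mid",(vv.min()+vv.max())/2,"expected axis",e.round(2))
E
```

```text
scene shaft 174 rows 211 214 mid 212.5 expected axis 212.13
scene shaft 178 rows 211 214 mid 212.5 expected axis 212.01
scene shaft 182 rows 210 214 mid 212.0 expected axis 211.89
scene shaft 186 rows 211 214 mid 212.5 expected axis 211.78
scene shaft 190 rows 211 214 mid 212.5 expected axis 211.66
scene shaft 194 rows 211 213 mid 212.0 expected axis 211.55
scene tube 139 rows 212 216 mid 214.0 expected axis 213.11
scene tube 141 rows 207 220 mid 213.5 expected axis 213.05
scene tube 143 rows 207 220 mid 213.5 expected axis 212.99
scene tube 145 rows 207 220 mid 213.5 expected axis 212.92
scene tube 147 rows 207 220 mid 213.5 expected axis 212.86
scene tube 149 rows 207 219 mid 213.0 expected axis 212.8
scene tube 151 rows 207 219 mid 213.0 expected axis 212.73
top shaft 339 rows 195 197 mid 196.0 expected axis 195.39
top shaft 341 rows 195 196 mid 195.5 expected axis 195.42
top shaft 343 rows 195 197 mid 196.0 expected axis 195.45
top shaft 345 rows 195 197 mid 196.0 expected axis 195.48
top shaft 347 rows 195 197 mid 196.0 expected axis 195.51
top shaft 349 rows 195 197 mid 196.0 expected axis 195.53
top tube 370 rows 191 201 mid 196.0 expected axis 195.77
top tube 371 rows 191 201 mid 196.0 expected axis 195.78
top tube 372 rows 191 201 mid 196.0 expected axis 195.79
top tube 373 rows 191 201 mid 196.0 expected axis 195.8
top tube 374 rows 191 201 mid 196.0 expected axis 195.8
top tube 375 rows 191 201 mid 196.0 expected axis 195.81
top tube 376 rows 191 201 mid 196.0 expected axis 195.82
top tube 377 rows 191 201 mid 196.0 expected axis 195.83
top tube 378 rows 191 201 mid 196.0 expected axis 195.84
top tube 379 rows 193 200 mid 196.5 expected axis 195.85
```

Emit:
{"op": "send_rows", "data": {
  "travel": [
    [-0.015, -0.0005, 0.0],
    [-0.03, -0.0005, 0.0],
    [-0.045, -0.0005, 0.0],
    [-0.055, -0.0005, 0.0],
    [-0.065, -0.0005, 0.0]
  ],
  "rot": [
    [0, 0, 0.0025],
    [0, 0, 0.0025],
    [0, 0, 0.0025],
    [0, 0, 0.0025],
    [0, 0, 0.0025]
  ],
  "gripper": [1, 1, 1, 1, 1]
}}

```text
time: 7.95
eef_pos: [0.5427, -0.0655, 0.0904]
tcp_rot: [-0.0, 0.706, 0.708, -0.0]
contact_force: [0.4, -0.4, -1.2]
gripper_width: 0.0147
grip_force: 58.6
```

```bash
python3 -c "
from h import *
s=env.sense();y=s['eef_pos'][1]
go([.5432-.0046*(y+.189),y,.0905],1.5754)"
```

```text
at [ 0.5427 -0.0655  0.0904] F [ 0.4 -0.4 -1.2] travel [0.0, -0.0001, -0.0001] rot [-0.001, -0.0004, -0.0018]
```

No contact force, and the tip is about 17 mm inside the tube. I'll keep going.

Emit:
{"op": "send_rows", "data": {
  "travel": [
    [-0.01, 0, 0],
    [-0.02, 0, 0],
    [-0.03, 0, 0],
    [-0.04, 0, 0],
    [-0.05, 0, 0]
  ],
  "rot": [
    [0, 0, 0],
    [0, 0, 0],
    [0, 0, 0],
    [0, 0, 0],
    [0, 0, 0]
  ],
  "gripper": [1, 1, 1, 1, 1]
}}

```text
time: 8.57
eef_pos: [0.543, -0.1152, 0.0905]
tcp_rot: [-0.0, 0.706, 0.708, -0.0]
contact_force: [0.1, -0.2, -2.4]
gripper_width: 0.0151
grip_force: 58.6
```

```bash
python3 - <<'E'
from h import *
w=env.grab_frame("wrist"); cv2.imwrite("pics/w4.png",w["color"])
s=env.sense();y=s['eef_pos'][1]
go([.5432-.0046*(y+.189),y,.0905],1.5754)
W=cloud(w)
m=(np.abs(W[...,0]-.5437)<.02)&(W[...,2]>.115)&(W[...,2]<.14)&(W[...,1]<-.13)&(w["depth"]>0)
print(m.sum(), W[m][:,1].max() if m.any() else 0)
p=env.grab_frame("scene");cv2.imwrite("pics/s4.png",cv2.resize(p["color"][185:245,120:220],(600,360),interpolation=cv2.INTER_CUBIC))
E
```

```text
at [ 0.543  -0.1165  0.0905] F [ 0.1 -0.6 -1.2] travel [0.0, -0.0001, -0.0] rot [-0.0008, 0.0012, -0.0021]
816 -0.1300006243401195
```

View pics/s4.png

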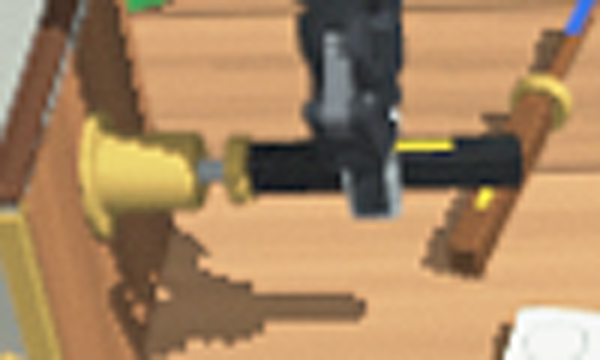

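The shaft is in the tube. The gap between collar (235, 168) and mouth (203, 168) is about 12 mm.

Emit:
{"op": "send_rows", "data": {
  "travel": [
    [-0.003, 0, 0],
    [-0.006, 0, 0],
    [-0.008, 0, 0],
    [-0.01, 0, 0],
    [-0.011, 0, 0]
  ],
  "rot": [
    [0, 0, 0],
    [0, 0, 0],
    [0, 0, 0],
    [0, 0, 0],
    [0, 0, 0]
  ],
  "gripper": [1, 1, 1, 1, 1]
}}

```text
time: 9.3
eef_pos: [0.543, -0.1256, 0.0905]
tcp_rot: [-0.0, 0.706, 0.708, -0.0]
contact_force: [0.6, -1.1, -1.3]
gripper_width: 0.0151
grip_force: 58.6
```

Emit:
{"op": "send_rows", "data": {
  "travel": [
    [-0.0005, 0, 0],
    [-0.001, 0, 0],
    [-0.0015, 0, 0],
    [-0.0015, 0, 0],
    [-0.0015, 0, 0]
  ],
  "rot": [
    [0, 0, 0],
    [0, 0, 0],
    [0, 0, 0],
    [0, 0, 0],
    [0, 0, 0]
  ],
  "gripper": [1, 1, 1, 1, 1]
}}

```text
time: 9.93
eef_pos: [0.543, -0.127, 0.0904]
tcp_rot: [-0.0, 0.706, 0.708, -0.0]
contact_force: [0.2, 0.2, -1.7]
gripper_width: 0.0146
grip_force: 58.6
```

Emit:
{"op": "send_rows", "data": {
  "travel": [
    [-0.0005, 0, 0],
    [-0.001, 0, 0],
    [-0.0015, 0, 0],
    [-0.0015, 0, 0],
    [-0.0015, 0, 0]
  ],
  "rot": [
    [0, 0, 0],
    [0, 0, 0],
    [0, 0, 0],
    [0, 0, 0],
    [0, 0, 0]
  ],
  "gripper": [1, 1, 1, 1, 1]
}}

```text
time: 10.55
eef_pos: [0.543, -0.1284, 0.0904]
tcp_rot: [-0.001, 0.706, 0.708, -0.0]
contact_force: [0.1, 0.4, -1.4]
gripper_width: 0.0151
grip_force: 58.6
```

```bash
python3 - <<'E'
from h import *
print(np.round(env.sense()["contact_force"],2))
E
```

```text
[ 0.15  0.44 -1.42]
```

Emit:
{"op": "send_rows", "data": {
  "travel": [
    [-0.0005, 0, 0],
    [-0.001, 0, 0],
    [-0.0015, 0, 0],
    [-0.0015, 0, 0],
    [-0.0015, 0, 0]
  ],
  "rot": [
    [0, 0, 0],
    [0, 0, 0],
    [0, 0, 0],
    [0, 0, 0],
    [0, 0, 0]
  ],
  "gripper": [1, 1, 1, 1, 1]
}}

```text
time: 11.18
eef_pos: [0.543, -0.1291, 0.0904]
tcp_rot: [-0.001, 0.706, 0.709, 0.0]
contact_force: [0.5, 5.6, -0.6]
gripper_width: 0.0151
grip_force: 58.7
```

Contact: 5.6 N along +y, at the expected place. I'll hold it seated.

Emit:
{"op": "send_rows", "data": {
  "travel": [
    [-0.0005, 0, 0],
    [-0.0005, 0, 0],
    [-0.0005, 0, 0],
    [-0.0005, 0, 0],
    [-0.0005, 0, 0]
  ],
  "rot": [
    [0, 0, 0],
    [0, 0, 0],
    [0, 0, 0],
    [0, 0, 0],
    [0, 0, 0]
  ],
  "gripper": [1, 1, 1, 1, 1]
}}

```text
time: 11.8
eef_pos: [0.543, -0.1295, 0.0904]
tcp_rot: [-0.001, 0.706, 0.709, 0.0]
contact_force: [-0.5, 6.4, -0.6]
gripper_width: 0.0148
grip_force: 58.7
```

Emit:
{"op": "send_rows", "data": {
  "travel": [
    [0, 0, 0],
    [0, 0, 0],
    [0, 0, 0],
    [0, 0, 0],
    [0, 0, 0]
  ],
  "rot": [
    [0, 0, 0],
    [0, 0, 0],
    [0, 0, 0],
    [0, 0, 0],
    [0, 0, 0]
  ],
  "gripper": [1, 1, 1, 1, 1]
}}

```text
time: 12.42
eef_pos: [0.5429, -0.1295, 0.0904]
tcp_rot: [-0.001, 0.706, 0.709, 0.0]
contact_force: [-0.7, 5.9, -0.5]
gripper_width: 0.0151
grip_force: 58.7
```

```bash
python3 - <<'E'
from h import *
p=env.grab_frame("scene");cv2.imwrite("pics/s5.png",cv2.resize(p["color"][185:245,120:220],(600,360),interpolation=cv2.INTER_CUBIC))
go([.543,-.13,.0905],1.5754)
E
```

```text
at [ 0.543  -0.1295  0.0904] F [-1.   6.  -0.3] travel [-0.0005, 0.0, -0.0001] rot [-0.0011, -0.0022, -0.0006]
```

View pics/s5.png

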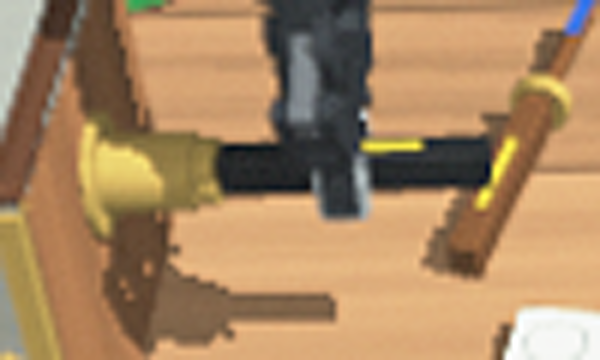

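The collar is flush with the mouth at (205, 170), and it has been seated for over 1.2 s. I'll draw it straight out.

Emit:
{"op": "send_rows", "data": {
  "travel": [
    [0.005, 0, 0],
    [0.02, 0, 0],
    [0.04, 0, 0],
    [0.06, 0, 0],
    [0.075, 0, 0]
  ],
  "rot": [
    [0, 0, 0],
    [0, 0, 0],
    [0, 0, 0],
    [0, 0, 0],
    [0, 0, 0]
  ],
  "gripper": [1, 1, 1, 1, 1]
}}

```text
time: 13.1
eef_pos: [0.5427, -0.0537, 0.0905]
tcp_rot: [-0.0, 0.705, 0.709, -0.0]
contact_force: [-0.2, 0.1, -1.4]
gripper_width: 0.0151
grip_force: 58.5
```

Emit:
{"op": "send_rows", "data": {
  "travel": [
    [0.02, 0, 0],
    [0.04, 0, 0],
    [0.06, 0, 0],
    [0.075, 0, 0],
    [0.08, 0, 0]
  ],
  "rot": [
    [0, 0, 0],
    [0, 0, 0],
    [0, 0, 0],
    [0, 0, 0],
    [0, 0, 0]
  ],
  "gripper": [1, 1, 1, 1, 1]
}}

```text
time: 13.72
eef_pos: [0.5424, 0.0256, 0.0904]
tcp_rot: [-0.0, 0.705, 0.709, -0.0]
contact_force: [-0.0, -0.8, -1.4]
gripper_width: 0.0154
grip_force: 58.5
```

```bash
python3 - <<'E'
from h import *
go([.5825,.129,.033],1.5754); s=env.sense(); print(s["joints"])
p=env.grab_frame("scene");W=cloud(p)
for t in("tube_mouth","palette"):
  for r in env.outline_of(p,t)[:1]:
    q=W[r["pixels"]&(p["depth"]>0)]; print(t,r["conf"],np.median(q,0).round(3),np.percentile(q[:,1],97).round(4))
E
```

```text
at [0.5424 0.0256 0.0904] F [-0.  -0.8 -1.4] travel [0.1032, 0.0406, 0.0574] rot [-0.001, -0.0001, 0.0002]
[-5.73497660e-02  1.43141980e-01  1.59336970e+00  2.85644700e-05
  1.40606148e+00 -6.21979305e-02]
tube_mouth 0.69 [ 0.549 -0.001  0.112] 0.0863
palette 0.94 [ 0.592 -0.01   0.013] 0.0467
```

Emit:
{"op": "send_rows", "data": {
  "travel": [
    [0.025, 0.01, 0],
    [0.05, 0.02, 0],
    [0.08, 0.032, 0],
    [0.1, 0.04, 0.0],
    [0.104, 0.0405, 0.01]
  ],
  "rot": [
    [0, 0, 0],
    [0, 0, 0],
    [0, 0, 0],
    [0, 0, 0],
    [0, 0, 0]
  ],
  "gripper": [1, 1, 1, 1, 1]
}}

```text
time: 14.5
eef_pos: [0.5837, 0.1292, 0.081]
tcp_rot: [0.0, 0.706, 0.709, 0.001]
contact_force: [0.3, -1.1, -1.2]
gripper_width: 0.015
grip_force: 58.7
```

Emit:
{"op": "send_rows", "data": {
  "travel": [
    [0, 0, 0.012],
    [0, 0, 0.025],
    [0, 0, 0.038],
    [0, 0, 0.046],
    [0, 0, 0.048]
  ],
  "rot": [
    [0, 0, 0],
    [0, 0, 0],
    [0, 0, 0],
    [0, 0, 0],
    [0, 0, 0]
  ],
  "gripper": [1, 1, 1, 1, 1]
}}

```text
time: 15.12
eef_pos: [0.582, 0.1283, 0.0315]
tcp_rot: [-0.001, 0.706, 0.708, -0.001]
contact_force: [0.5, 1.0, -0.8]
gripper_width: 0.0151
grip_force: 58.7
```

Emit:
{"op": "send_rows", "data": {
  "travel": [
    [0, 0, 0],
    [0, 0, 0],
    [0, 0, 0],
    [0, 0, 0],
    [0, 0, 0]
  ],
  "rot": [
    [0, 0, 0],
    [0, 0, 0],
    [0, 0, 0],
    [0, 0, 0],
    [0, 0, 0]
  ],
  "gripper": [1, 1, 1, 1, 1]
}}

```text
time: 15.75
eef_pos: [0.5826, 0.1287, 0.0326]
tcp_rot: [-0.0, 0.706, 0.708, -0.0]
contact_force: [-0.4, -0.1, -1.3]
gripper_width: 0.0149
grip_force: 58.7
```

```bash
python3 - <<'E'
from h import *
go([.5825,.1295,.032],1.5754)
for n in("wrist","scene","top"):
  w,L,T,s=rod(n); m=(w["depth"]>0)&(np.abs(L[...,1])<.014)&(L[...,2]>-.036)&(L[...,2]<.0)
  for lo,hi in((-.145,-.062),(-.05,-.02),(.02,.064)):
    q=L[m&(L[...,0]>lo)&(L[...,0]<hi)]
    if len(q)>20: print(n,len(q),"x",q[:,0].min().round(4),q[:,0].max().round(4),"ymed",np.median(q[:,1]).round(4),"ztop",np.percentile(q[:,2],[5]).round(4),"slope",np.polyfit(q[:,0],q[:,2],1)[0].round(3))
  W=cloud(w);b=w["color"].astype(int)
  bk=(b.min(-1)>140)&(np.abs(W[...,2]-.014)<.008)&(np.abs(W[...,0]-.583)<.09)&(np.abs(W[...,1]+.01)<.09)
  if bk.sum()>100: print(n,"palette",cv2.minAreaRect(W[bk][:,:2].astype(np.float32)))
  if n!="wrist":
    px=proj(w,[.583,.03,.03])[0].astype(int); k=w["color"][px[1]-45:px[1]+45,px[0]-60:px[0]+60]
    cv2.imwrite(f"pics/f_{n}.png",cv2.resize(k,(480,300),interpolation=cv2.INTER_CUBIC))
cv2.imwrite("pics/f.png",np.vstack([cv2.imread("pics/f_top.png"),cv2.imread("pics/f_scene.png")]))
E
```

```text
at [0.5826 0.1287 0.0326] F [-0.4 -0.1 -1.3] travel [0.0008, -0.0001, 0.0006] rot [-0.0007, -0.0003, -0.001]
wrist 490 x -0.0287 -0.02 ymed -0.0002 ztop [-0.0294] slope -0.037
wrist 4204 x 0.02 0.0632 ymed -0.0005 ztop [-0.0297] slope 0.021
scene 123 x -0.1404 -0.0624 ymed 0.0036 ztop [-0.0242] slope 0.02
scene 108 x -0.0497 -0.0204 ymed 0.0075 ztop [-0.0291] slope 0.046
scene 151 x 0.0205 0.0631 ymed 0.0072 ztop [-0.0299] slope 0.025
scene palette ((0.5856560468673706, -0.010534010827541351), (0.12100318819284439, 0.0918290838599205), 79.48099517822266)
top 57 x -0.1396 -0.0821 ymed -0.0035 ztop [-0.0261] slope 0.034
top 39 x -0.0474 -0.022 ymed -0.0054 ztop [-0.0337] slope 0.074
top 30 x 0.0227 0.0451 ymed -0.0069 ztop [-0.032] slope -0.234
top palette ((0.5838389992713928, -0.011541403830051422), (0.11846345663070679, 0.08627606928348541), 80.8572998046875)
```

View pics/f.png

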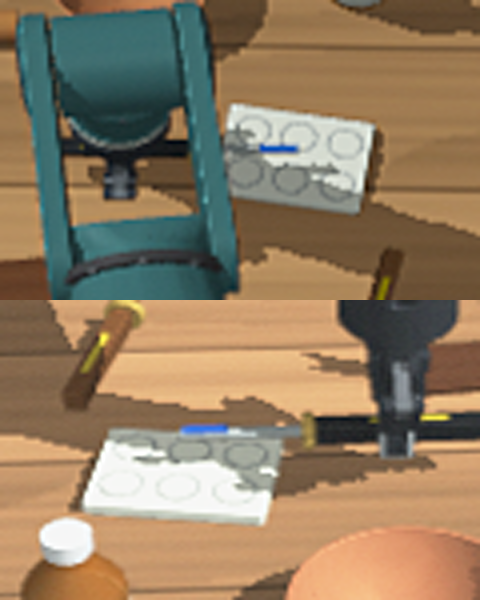

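The rod is level, the blue strip faces up, and the tip is over the middle of the palette, about 37 mm above it. It is clear of everything, so I'm handing in the job.

```bash
python3 -c "
from station import env
print(env.close_job())"
```

```text
the job is handed in; nothing more can be done
None
```

The gauge rod was seated in the guide tube at about 6 N for over a second, then drawn out and presented level, blue strip up, with its tip about 37 mm above the palette's middle; the job is handed in, and the hand-in gave no verdict.

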